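Wind the syringe pump's plunger up to the gauge mark

ROBOT

A 6-joint arm with a two-finger parallel gripper is mounted at the origin on the work surface. World frame = base frame: x ahead of the robot, y to its left, z up, the work surface at z = 0. Lengths are in m, angles in rad, forces in N, time in s.
With the tool pointing down it reaches from about 0.325 to 1 m from the base axis. Payload 5.1 kg.
Tool frame: the origin (TCP) lies on the centre line of the jaws, within the pads' length; the fingertips stand 11 mm ahead of it and the grasp point (between the pads) lies 8 mm behind it; z points along the fingers, y is the line along which they close (so a half turn about z gives the same grasp; the last joint's range is limited). The gripper opens to 85 mm and grips with 20 to 120 N. Pads are 22 mm wide; open, the fingers measure 114 mm over their backs; the gripper's body (76 mm by 85 mm) begins 54 mm behind the grasp point. The pads swing forward as they close: fully open they stand 13 mm farther back than shut.
Start: joints at [1.111, 0.124, 1.65, -0, 1.367, -0.083], TCP at [0.239, 0.604, 0.242] pointing down, gripper open.
Joint ranges: [-2.61, 2.61], [-1.02, 2.33], [0.03, 2.71], [-1.35, 4.49], [0.32, 2.68], [-2.91, 2.91]. Speed limits (rad/s): [2.57, 2.57, 3.14, 3.14, 3.14, 3.14].

INTERFACE

Orientations are given as a 3x3 rotation matrix whose columns are the frame's x, y, z axes.
In Python, from cell import bot gives the robot as it stands.
- The arm moves only by the shell command python3 -m pendant 'ROWS' [FORCE]. ROWS is JSON, a list of rows, each a list of 3 entries, a list of its own where there are three numbers: the shift along the tool's x, y, z in mm, then the turn, a rotation vector about the tool's x, y, z in rad, then the gripper's target within -1 to 1 (fully open at 1, half-way at 0, shut at -1). In form: [[[dx, dy, dz], [rx, ry, rz], hand], ...]. A call has 1 to 5 rows; each row is the pose to reach, as a shift and turn from the pose commanded when the call began, along the tool's axes at that moment; what a row does not reach only later rows make up. A row lasts 1/10 s, in which the tool goes at most 50 mm and 8.59 degrees, less where a joint would pass 70% of its speed; a pose out of reach is approached as far as the arm can. A call with a gripper value outside its range is refused whole. The fingers move at their own pace and stop on an object; FORCE is the grip in N (left out, the last holds). Time passes only in rows, so rows that repeat a pose let the fingers close. It gives the time, the measured TCP pose, the force, the opening and the grip force at its end, in the units of the state.
- bot.get_obs(): the state, without advancing time (a new reading comes with each control period).
- bot.get_image(name): name is "side" or "top" or "wrist"; returns the picture (480x640x3 uint8, red, green, blue); there is no depth.
- bot.calibration(name): a dict with "fx", "fy", "cx", "cy" (pixels), "origin" and "attitude" of the camera in the world. Camera axes: x right, y down, z forward; pixel columns grow to the right and rows downward; lengths in m; the calibration is good to about 2 mm. A picture is of the moment at which its call begins: read the wrist's pose just before it. calibration takes no time and is no camera call; for the wrist camera it gives the pose at the moment of the call.
- bot.finish_job(): hands the job in; it is judged then, once.
Trained networks look in the newest picture that a camera, given by its name, has taken for a name from the list of things; names that differ only in an ending like _2 or _b are one class to them, and where a whole thing is asked for, a point or a joint stands for the part that bears it (a point fixed in the world has none). Each returns a list of dicts, best first, with "p" (0 to 1); they miss things now and then, are a little off and sometimes report something else, mostly with a low value. They report only what shows in the picture. A call takes as long as a camera call.
- bot.look_for(camera, thing): "at" ([column, row] in pixels, amid what is visible of it).
- bot.pinpoint(camera, thing): "at" ([column, row] in pixels: a listed point, or the origin of a listed thing).
The state is a dict: "time_s": time; "joints": joint angles; "dq": joint speeds; "effort": joint torques, N m; "position": TCP position; "tool_rot": TCP orientation; "contact_force": force on the tool from outside, world axes, zero at the start; "wrist_torque": the same for the moment, N m; "grip_width": finger opening in m; "finger_force": force on a finger pad.
Only numpy, scipy, OpenCV 4.12 (cv2) and the standard library are available. Lean on these libraries where they do the work, as an engineer would, in place of code of your own. Each camera call takes 0.05 s, during which the arm holds its last target. There are 200 camera calls.

TASK

Roll the knurled wheel in the slot on top of the syringe pump under a light fingertip, stroke by stroke, so that the pusher block closes its gap to the plunger and drives the piston on until its front edge lines up with the thick mark around the glass barrel, then lift the finger away. Do it by the wheel alone: do not touch the pusher, the plunger or the syringe, do not run past the mark, and leave the things standing round the pump where they are.

Things in the scene. Friction and masses are not known exactly. Their poses are not given: they have to be found in the camera images.
- pump: white syringe pump fixed to the table, 130 mm (its x) by 340 mm (its y), origin under its centre on the table. y runs lengthwise from the drive housing with the wheel (-y end) to the syringe (+y end); the -x side faces the robot. Drive housing: last 70 mm at -y, flat top 70 mm high, the highest thing within 45 mm of the wheel's middle. Pusher up to 127 mm high, clamp knob at +y end 146 mm.
- wheel: aluminium knurled (straight-fluted) thumbwheel in a slot of the drive housing, turning about the pump's y axis; origin at its centre, 62 mm above the table, 135 mm to -y of the pump's centre. 54 mm diameter over the flutes, 18 mm wide; rim top at 89 mm, 19 mm proud of the housing. See wheel_centre for how it works.
- wheel_centre (a point): the wheel's centre again, with the pump's axes, not turning. Rolling the top of the rim towards the robot (pump -x) drives the pusher towards the syringe (+y), 25 mm a turn, 1.5 mm per 10 mm of rim; the other way draws it back. The wheel turns stiffly (2 N at the rim) and stays where left. Pressing with 5 to 15 N turns it; never pinch it or exceed 40 N.
- pusher: grey pusher block on the two guide rods and the leadscrew, 26 mm thick along y, 112 mm wide below, 50 mm above; origin in the middle of its flat front (+y) face, at the height of the plunger's axis (108 mm above the table). Not to be touched.
- plunger: steel plunger, thumb-plate 34 mm across; origin in the middle of the thumb-plate's rear (-y) face, which the pusher's front face meets. At the start they are 2 to 22 mm apart along the pump's y. It slides along y against 1.5 N and stays where left; the pusher pushes it on but cannot pull it back. Not to be touched.
- piston_edge (a point): centre of the front (+y) edge of the black piston, 28 mm across, inside the glass barrel, 105 mm ahead of the plunger's origin; it moves with the plunger
- syringe: glass syringe, barrel 30 mm across and about 100 mm long, fixed in the pump's cradle with its axis along the pump's y, 108 mm above the table; origin at the rear face of its steel flange. Not to be touched.
- gauge_mark (a point): centre of the thick black mark (2 mm wide ring all round the barrel; the other graduations are short thin ticks), on the barrel's axis 40 mm ahead of the syringe's origin, axes as the pump's. At the start the piston's front edge is 6 to 14 mm short of it (-y side).
- spanner: loose steel spanner 150 mm long lying on the table by the pump; origin under its middle
- jar: loose glass jar with a white cap, 48 mm across, 62 mm high; origin at the centre of its foot
- vial: loose amber glass vial with a black cap, 24 mm across, 50 mm high; origin at the centre of its foot
- mouse: loose black computer mouse about 70 mm long, 33 mm high; origin on its underside

How it is judged:
By the outcome, as a careful person would: the job done as asked, in the order asked, and still so for the second after the job is handed in, with the robot touching nothing.
It also fails if it takes over 69 s, if anything falls off the work surface, if the arm or the gripper's body presses on something with over 40 N, if the wrist force passes 120 N, or if a joint passes its speed limit or range.

## Working session

There is one attempt and no reset: what is moved stays moved. The work goes in short steps, Python scripts to look and compute and a shell command to move; the robot and the scene stay as the last step left them, time stands still between calls to the robot, and variables do not carry over. Pictures are saved under pics/ and viewed, at most 10 in all, crops included, and the job is handed in when it is done.

```bash
mkdir -p pics; ls; cat > h.py <<'E'
import numpy as np, cv2
from cell import bot
def ray(c,uv):
    k=bot.calibration(c); R=np.array(k["attitude"]); o=np.array(k["origin"])
    d=R@np.array([(uv[0]-k["cx"])/k["fx"],(uv[1]-k["cy"])/k["fy"],1]); return o,d/np.linalg.norm(d)
def onz(c,uv,z):
    o,d=ray(c,uv); return o+d*(z-o[2])/d[2]
def proj(c,p):
    k=bot.calibration(c); q=np.array(k["attitude"]).T@(np.array(p)-np.array(k["origin"]))
    return np.array([k["fx"]*q[0]/q[2]+k["cx"],k["fy"]*q[1]/q[2]+k["cy"]])
def snap(c,name):
    im=bot.get_image(c); cv2.imwrite("pics/"+name,im[:,:,::-1]); return im
E
python3 - <<'E'
from h import *
o=bot.get_obs();print(o["time_s"],o["tool_rot"],o["contact_force"])
Z=dict(pump=0,wheel_centre=.062,pusher=.108,plunger=.108,piston_edge=.108,syringe=.108,gauge_mark=.108,spanner=0,jar=0,vial=0,mouse=0)
for c in("top","side"):
    snap(c,c+"0.png"); k=bot.calibration(c);print(c,k["origin"],k["fx"],np.round(k["attitude"],2).tolist())
    for t,z in Z.items():
        for r in bot.pinpoint(c,t)[:2]: print(c,t,round(r["p"],2),np.round(r["at"],1),np.round(onz(c,r["at"],z),4))
E
```

```text
pics
0.0 [[-9.29850405e-01  3.67936647e-01 -9.21149784e-04]
 [ 3.67937760e-01  9.29848561e-01 -1.85961429e-03]
 [ 1.72309556e-04 -2.06808888e-03 -9.99997847e-01]] [ 0.45246229 -0.02029856 -0.71060122]
top [0.43220348 0.03986974 0.86407725] 568.66039698665 [[0.01, -0.99, 0.15], [-1.0, -0.01, -0.03], [0.03, -0.15, -0.99]]
top pump 0.62 [252.4 243. ] [0.5515 0.1113 0.    ]
top wheel_centre 0.85 [341.3 229.5] [ 0.5638 -0.0203  0.062 ]
top pusher 0.86 [280.4 231. ] [0.5533 0.0652 0.108 ]
top pusher 0.27 [183. 237.] [0.5436 0.1949 0.108 ]
top plunger 0.57 [270.9 229.5] [0.5552 0.078  0.108 ]
top syringe 0.93 [213.2 237.4] [0.5436 0.1548 0.108 ]
top gauge_mark 0.91 [185.6 236.2] [0.5448 0.1915 0.108 ]
top spanner 0.78 [241.5 329. ] [0.4215 0.1245 0.    ]
top jar 0.76 [340.  317.8] [ 0.4391 -0.023   0.    ]
top jar 0.27 [214.3 234.7] [0.5637 0.1696 0.    ]
top vial 0.87 [311.  160.2] [0.6835 0.0227 0.    ]
top mouse 0.7 [193.7 148.2] [0.6999 0.2061 0.    ]
side [ 0.31741794 -0.65786781  0.49173346] 584.1565087582009 [[0.96, -0.12, 0.26], [-0.29, -0.45, 0.84], [0.01, -0.88, -0.47]]
side pump 0.92 [307.9 285.8] [0.5567 0.1145 0.    ]
side wheel_centre 0.9 [341.1 294.6] [ 0.5639 -0.0175  0.062 ]
side wheel_centre 0.31 [297.2 217.4] [0.5752 0.244  0.062 ]
side pusher 0.77 [315.8 237. ] [0.5551 0.0738 0.108 ]
side plunger 0.59 [314.4 236.9] [0.5532 0.0746 0.108 ]
side plunger 0.4 [314.8 238.9] [0.5518 0.0682 0.108 ]
side piston_edge 0.57 [284.4 205.3] [0.5403 0.1989 0.108 ]
side syringe 0.79 [296.8 218.6] [0.5457 0.1433 0.108 ]
side gauge_mark 0.65 [285.7 206.2] [0.5414 0.1947 0.108 ]
side spanner 0.64 [224.6 295.4] [ 0.4225  0.122  -0.    ]
side jar 0.98 [256.8 350. ] [ 0.4413 -0.0273  0.    ]
side vial 0.6 [407.4 303.9] [0.689  0.0218 0.    ]
side mouse 0.62 [368.8 248.1] [ 0.7016  0.2109 -0.    ]
```

View pics/top0.png

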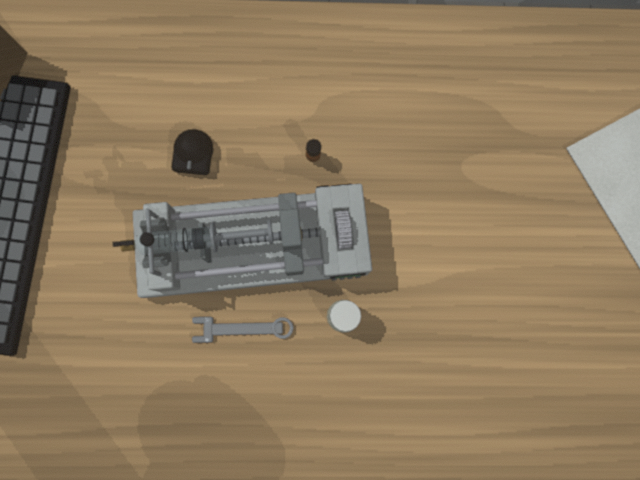

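View pics/side0.png

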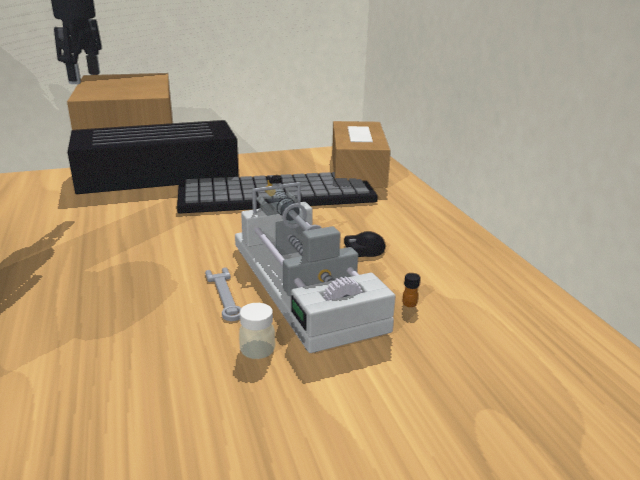

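The top view shows the housing and wheel at about (343,229), with the pusher at (290,233) and the piston and mark near (190,238). The jar at (345,317) and vial at (313,150) stand clear of the wheel. I'll shut the gripper and move above the wheel, with the jaw line along pump x.

```bash
cat >> h.py <<'E'
from scipy.spatial.transform import Rotation as Ro
def go(p,yaw):
    "tool shift mm and rotvec to TCP p, tool y along pump x"
    o=bot.get_obs(); R=np.array(o["tool_rot"]); x=np.array([np.cos(yaw),np.sin(yaw),0]); z=np.array([0,0,-1.])
    T=np.c_[np.cross(x,z),x,z]
    print(np.round(1000*R.T@(np.array(p)-o["position"]),1),np.round(Ro.from_matrix(R.T@T).as_rotvec(),4))
E
python3 -c "
from h import *
go([.564,-.019,.200],np.radians(6))"
```

```text
[-531.4 -460.2   42.3] [0.     0.     1.0893]
```

```bash
A='[[-36,-31,3],[0,0,0],-1]'
python3 -m pendant '[[[-36,-31,3],[0,0,0],-1],[[-72,-62,6],[0,0,0],-1],[[-108,-93,8],[0,0,0],-1],[[-144,-124,11],[0,0,0],-1],[[-180,-155,14],[0,0,0],-1]]' 30
python3 -m pendant '[[[-36,-31,3],[0,0,0],-1],[[-72,-62,6],[0,0,0],-1],[[-108,-93,8],[0,0,0],-1],[[-144,-124,11],[0,0,0],-1],[[-180,-155,14],[0,0,0],-1]]'
python3 -m pendant '[[[-36,-31,3],[0,0,0.14],-1],[[-72,-62,6],[0,0,0.28],-1],[[-108,-93,8],[0,0,0.42],-1],[[-144,-124,11],[0,0,0.56],-1],[[-172,-150,14],[0,0,0.7],-1]]'
python3 -m pendant '[[[0,0,0],[0,0,0.14],-1],[[0,0,0],[0,0,0.28],-1],[[0,0,0],[0,0,0.39],-1],[[0,0,0],[0,0,0.39],-1],[[0,0,0],[0,0,0.39],-1]]'
python3 - <<'E'
from h import *
snap("wrist","w0.png")
for t,z in dict(wheel_centre=.062,pusher=.108,plunger=.108,piston_edge=.108,syringe=.108,gauge_mark=.108).items():
    for r in bot.pinpoint("wrist",t)[:1]: print(t,round(r["p"],2),np.round(r["at"],1),np.round(onz("wrist",r["at"],z),4))
o=bot.get_obs();print(o["time_s"],o["joints"],o["grip_width"],o["contact_force"])
go([.564,-.019,.200],np.radians(6))
E
```

```text
time_s: 1.7
position: [0.3501, 0.3924, 0.2285]
tool_rot: [[-0.93, 0.367, 0.001], [0.367, 0.93, 0.0], [-0.0, 0.001, -1.0]]
contact_force: [1.5, -0.1, -0.4]
grip_width: 0.0125
finger_force: 0.0
time_s: 2.2
position: [0.4605, 0.1819, 0.2147]
tool_rot: [[-0.93, 0.368, 0.001], [0.368, 0.93, 0.0], [-0.001, 0.001, -1.0]]
contact_force: [1.9, 0.1, 0.1]
grip_width: 0.0
finger_force: 0.0
time_s: 2.7
position: [0.5656, -0.0216, 0.2005]
tool_rot: [[-0.468, 0.884, 0.001], [0.884, 0.468, -0.0], [-0.001, 0.001, -1.0]]
contact_force: [0.4, -0.4, -0.5]
grip_width: 0.0004
finger_force: 0.0
time_s: 3.2
position: [0.5646, -0.0191, 0.2004]
tool_rot: [[-0.106, 0.994, 0.0], [0.994, 0.106, -0.0], [-0.0, 0.0, -1.0]]
contact_force: [0.1, 0.7, -0.1]
grip_width: -0.0
finger_force: 0.0
wheel_centre 0.81 [319.9 227.6] [ 0.5651 -0.0193  0.062 ]
pusher 0.79 [319.4 104.1] [0.5554 0.0673 0.108 ]
plunger 0.83 [318.   83.9] [0.5535 0.0783 0.108 ]
3.55 [-1.28647468e-01 -3.32308865e-02  1.88455424e+00 -2.06483215e-05
  1.29020043e+00 -2.33247951e-01] 0.00012715863719044563 [-0.17188043  0.34002567  0.71885469]
[ 0.1 -0.6  0.4] [ 0.0001  0.     -0.0001]
```

View pics/w0.png

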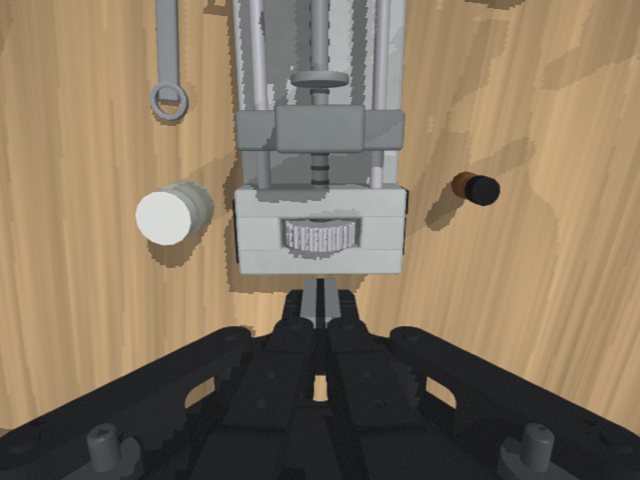

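The jaw line matches the pump axes. The wheel is at (320,233), the pusher's front edge at row 105 and the thumb-plate at row 84, so the gap is about 11 mm. Next I'll descend to the rim.

```bash

python3 -m pendant '[[[0,12,45],[0,0,0],-1],[[0,12,80],[0,0,0],-1],[[0,12,95],[0,0,0],-1],[[0,12,95],[0,0,0],-1]]'
python3 -m pendant '[[[0,0,3],[0,0,0],-1],[[0,0,4],[0,0,0],-1],[[0,0,4],[0,0,0],-1]]'
python3 -m pendant '[[[0,0,1],[0,0,0],-1],[[0,0,1],[0,0,0],-1]]'
python3 -m pendant '[[[0,0,1],[0,0,0],-1],[[0,0,1],[0,0,0],-1]]'
```

```text
time_s: 3.95
position: [0.5745, -0.0176, 0.1024]
tool_rot: [[-0.104, 0.995, -0.006], [0.995, 0.104, 0.001], [0.001, -0.006, -1.0]]
contact_force: [-0.8, -0.3, -1.3]
grip_width: -0.0001
finger_force: 0.0
time_s: 4.25
position: [0.5777, -0.018, 0.1032]
tool_rot: [[-0.104, 0.995, 0.003], [0.995, 0.104, -0.0], [-0.001, 0.003, -1.0]]
contact_force: [0.4, 0.4, -0.4]
grip_width: 0.0002
finger_force: 0.0
time_s: 4.45
position: [0.5769, -0.0179, 0.101]
tool_rot: [[-0.104, 0.995, 0.001], [0.995, 0.104, -0.0], [-0.0, 0.001, -1.0]]
contact_force: [-0.9, -0.5, 0.5]
grip_width: -0.0001
finger_force: 0.0
time_s: 4.65
position: [0.5765, -0.0178, 0.0993]
tool_rot: [[-0.104, 0.995, -0.0], [0.995, 0.104, 0.0], [0.0, -0.0, -1.0]]
contact_force: [-0.3, -0.0, 0.6]
grip_width: -0.0003
finger_force: 0.0
```

```bash

python3 -m pendant '[[[0,0,0.7],[0,0,0],-1],[[0,0,0.7],[0,0,0],-1]]' | egrep 'pos|force'
python3 -m pendant '[[[0,-4,0.7],[0,0,0],-1],[[0,-4,0.7],[0,0,0],-1]]' | egrep 'pos|force'
python3 -m pendant '[[[0,-4,0],[0,0,0],-1],[[0,-4,0],[0,0,0],-1]]' | egrep 'pos|force'
```

```text
position: [0.5767, -0.0178, 0.099]
contact_force: [-0.8, 0.5, 2.5]
finger_force: 1.3
position: [0.5739, -0.0183, 0.0993]
contact_force: [2.3, 0.4, 3.9]
finger_force: 1.9
position: [0.5697, -0.0188, 0.0996]
contact_force: [1.8, 1.8, 6.5]
finger_force: 3.2
```

```bash

python3 -m pendant '[[[0,-5,0.5],[0,0,0],-1],[[0,-10,0.5],[0,0,0],-1]]' | egrep 'pos|force'
python3 -m pendant '[[[0,-5,0],[0,0,0],-1],[[0,-10,0.3],[0,0,0],-1]]' | egrep 'pos|force'
python3 - <<'E'
from h import *
im=bot.get_image("wrist")
for t,z in dict(wheel_centre=.062,pusher=.108,plunger=.108).items():
    for r in bot.pinpoint("wrist",t)[:1]: print(t,round(r["p"],2),np.round(r["at"],1),np.round(onz("wrist",r["at"],z),4))
for c in ("top","side"):
    bot.get_image(c)
    for t in ("pusher","plunger","piston_edge","gauge_mark"):
        for r in bot.pinpoint(c,t)[:1]: print(c,t,round(r["p"],2),np.round(r["at"],1),np.round(onz(c,r["at"],.108),4))
cv2.imwrite("pics/w1.png",im[:,:,::-1])
E
```

```text
position: [0.5605, -0.0199, 0.0997]
contact_force: [2.6, 1.2, 7.1]
finger_force: 4.1
position: [0.5493, -0.021, 0.0982]
contact_force: [1.9, 0.3, 2.0]
finger_force: 1.2
wheel_centre 0.6 [351.1 281.2] [ 0.5642 -0.0216  0.062 ]
pusher 0.73 [368.9  67. ] [0.5542 0.0693 0.108 ]
plunger 0.69 [371.2  32.2] [0.5535 0.0791 0.108 ]
top pusher 0.64 [274.9 229.8] [0.5548 0.0726 0.108 ]
top plunger 0.61 [270.2 229.5] [0.5552 0.0789 0.108 ]
top gauge_mark 0.67 [185.6 238.8] [0.5413 0.1913 0.108 ]
side pusher 0.63 [318.4 239.1] [0.5567 0.0662 0.108 ]
side piston_edge 0.63 [287.5 207.4] [0.543  0.1892 0.108 ]
side gauge_mark 0.66 [286.9 206.3] [0.5432 0.1938 0.108 ]
```

View pics/w1.png

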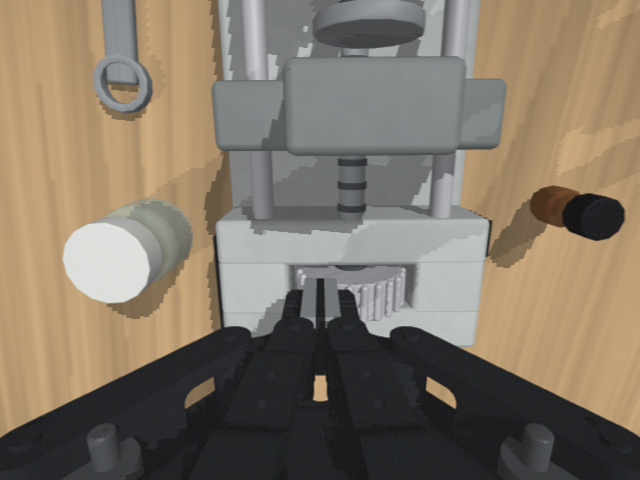

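```bash

python3 -m pendant '[[[0,0,-8],[0,0,0],-1],[[0,27,-8],[0,0,0],-1],[[0,27,-8],[0,0,0],-1],[[0,27,0],[0,0,0],-1],[[0,27,0],[0,0,0],-1]]' | egrep 'pos|force'
python3 -m pendant '[[[0,-6,0],[0,0,0],-1],[[0,-12,0],[0,0,0],-1],[[0,-18,0],[0,0,0],-1],[[0,-24,0],[0,0,0],-1],[[0,-27,0],[0,0,0],-1]]' | egrep 'pos|force'
python3 -m pendant '[[[0,0,-8],[0,0,0],-1],[[0,27,-8],[0,0,0],-1],[[0,27,-8],[0,0,0],-1],[[0,27,0],[0,0,0],-1],[[0,27,0],[0,0,0],-1]]' | egrep 'pos|force'
python3 -m pendant '[[[0,-6,0],[0,0,0],-1],[[0,-12,0],[0,0,0],-1],[[0,-15,0],[0,0,0],-1]]' | egrep 'pos|force'
python3 -m pendant '[[[0,-3,0],[0,0,0],-1],[[0,-9,0],[0,0,0],-1],[[0,-12,0],[0,0,0],-1]]' | egrep 'pos|force'
cat > m.py <<'E'
import sys
from h import *
n=sys.argv[1]
a=np.radians(6); yh=np.array([-np.sin(a),np.cos(a),0]); W=np.array([.5645,-.0195,0])
for c in ("wrist","top","side"):
    im=bot.get_image(c); cv2.imwrite(f"pics/{c}{n}.png",im[:,:,::-1])
    for t in ("pusher","plunger","piston_edge","syringe","gauge_mark"):
        for r in bot.pinpoint(c,t)[:1]: print(c,t,round(r["p"],2),np.round(r["at"],1),"pump y mm",np.round(1000*(onz(c,r["at"],.108)-W)@yh-135,1))
print(bot.get_obs()["time_s"])
E
python3 m.py 2
python3 - <<'E'
import cv2,numpy as np
t=cv2.imread("pics/top2.png")[190:300,120:380]; s=cv2.imread("pics/side2.png")[170:280,220:380]
t=cv2.resize(t,(780,330),interpolation=2); s=cv2.resize(s,(390,268),interpolation=2)
w=cv2.resize(cv2.imread("pics/wrist2.png"),(357,268))
cv2.imwrite("pics/c2.png",np.vstack([t,np.hstack([s,w,np.zeros((268,33,3),np.uint8)])]))
E
```

```text
position: [0.5765, -0.018, 0.0978]
contact_force: [3.2, 0.7, 4.0]
finger_force: 2.4
position: [0.5487, -0.0209, 0.098]
contact_force: [1.7, -1.3, 2.8]
finger_force: 1.3
position: [0.5765, -0.0179, 0.0976]
contact_force: [4.2, 0.4, 3.5]
finger_force: 6.1
position: [0.5621, -0.0195, 0.0996]
contact_force: [1.9, 1.9, 9.8]
finger_force: 5.1
position: [0.5487, -0.0209, 0.098]
contact_force: [1.4, -0.9, 2.7]
finger_force: 1.4
wrist pusher 0.59 [372.9  38.1] pump y mm -37.3
top pusher 0.96 [271.1 229.2] pump y mm -37.4
top plunger 0.61 [271.4 227.4] pump y mm -38.0
top syringe 0.87 [217.6 234.2] pump y mm 34.3
top gauge_mark 0.75 [183.7 237.4] pump y mm 79.5
side pusher 0.92 [315.5 236.6] pump y mm -39.9
side piston_edge 0.54 [286.5 208.4] pump y mm 71.6
side syringe 0.6 [298.1 219.9] pump y mm 23.6
side gauge_mark 0.96 [287.9 210.5] pump y mm 63.0
9.35
```

View pics/c2.png

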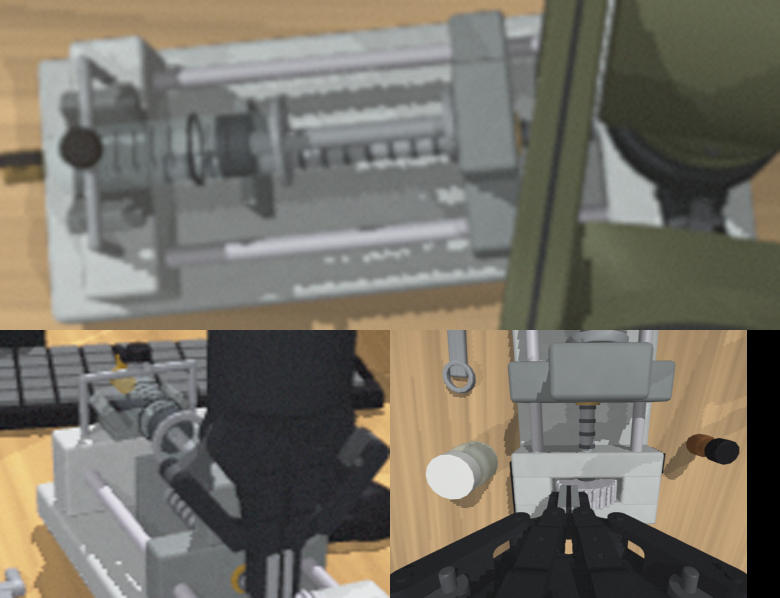

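The top view shows the pusher at the thumb-plate. The mark ring is at about (185,240) and the piston's front edge at about (192.7,240), roughly 10 mm short. I'll make two more full strokes, then look from close up.

```bash

python3 -m pendant '[[[0,0,-8],[0,0,0],-1],[[0,27,-8],[0,0,0],-1],[[0,27,-8],[0,0,0],-1],[[0,27,0],[0,0,0],-1],[[0,27,0],[0,0,0],-1]]' | egrep 'pos|force'
python3 -m pendant '[[[0,-6,0],[0,0,0],-1],[[0,-12,0],[0,0,0],-1],[[0,-18,0],[0,0,0],-1],[[0,-24,0],[0,0,0],-1],[[0,-27,0],[0,0,0],-1]]' | egrep 'pos|force'
python3 - <<'E'
from h import *
snap("top","top3.png")
k=bot.calibration("wrist");o=bot.get_obs();R=np.array(o["tool_rot"])
print("cam in tool",R.T@(np.array(k["origin"])-o["position"]),(R.T@np.array(k["attitude"])).round(3).tolist(),k["fx"])
t=cv2.imread("pics/top3.png")[200:280,160:300]; t=cv2.resize(t,(770,440),interpolation=2)
a=cv2.imread("pics/top2.png")[225:255,160:230].mean(2)
b=cv2.imread("pics/top3.png")[225:255,160:230].mean(2)
print(a[10:20].mean(0).round().astype(int)[15:55]);print(b[10:20].mean(0).round().astype(int)[15:55])
E
```

```text
position: [0.5766, -0.0181, 0.0976]
contact_force: [3.8, -0.8, 0.8]
finger_force: 6.9
position: [0.5482, -0.0209, 0.0975]
contact_force: [2.2, 0.3, 2.3]
finger_force: 1.1
cam in tool [ 0.06823365  0.00015987 -0.13276746] [[0.002, -0.964, -0.267], [1.0, 0.001, 0.001], [-0.001, -0.267, 0.964]] 357.95586877768267
[106 103 117 132 138 138 129  96  78 114 137 120  97 101 103 108 109  95
  83  79  73  76  80  80  80  81  79  77  88  98 106 113 119 121 122 130
 141 139 119 102]
[106 103 116 133 138 138 129  95  79 113 136 120  98 101  90  80  79  82
  82  80  73  76  80  81  78  78  92 103 109 111 112 115 119 121 122 129
 141 139 119 102]
```

```bash

python3 -m pendant '[[[0,0,-8],[0,0,0],-1],[[0,27,-8],[0,0,0],-1],[[0,27,-8],[0,0,0],-1],[[0,27,0],[0,0,0],-1],[[0,27,0],[0,0,0],-1]]' | egrep 'pos|force'
python3 -m pendant '[[[0,-6,0],[0,0,0],-1],[[0,-12,0],[0,0,0],-1],[[0,-18,0],[0,0,0],-1],[[0,-24,0],[0,0,0],-1],[[0,-27,0],[0,0,0],-1]]' | egrep 'pos|force'
python3 -m pendant '[[[0,0,-40],[0,0,0],-1],[[0,14,-80],[0,0,0],-1],[[0,14,-80],[0,0,0],-1]]' | egrep 'pos|force'
python3 -m pendant '[[[48,0,0],[0,0,0],-1],[[96,0,0],[0,0,0],-1],[[140,0,0],[0,0,0],-1],[[140,0,0],[0,0,0],-1],[[140,0,0],[0,0,0],-1]]' | egrep 'pos|force'
python3 m.py 4
python3 - <<'E'
from h import *
w=cv2.imread("pics/wrist4.png"); cv2.imwrite("pics/c4.png",cv2.resize(w[0:300,220:420],(400,600),interpolation=2))
E
```

```text
position: [0.5768, -0.0179, 0.0981]
contact_force: [2.8, 0.9, 3.6]
finger_force: 2.1
position: [0.5488, -0.021, 0.0981]
contact_force: [1.5, -0.6, 3.0]
finger_force: 1.2
position: [0.5657, -0.0197, 0.1829]
contact_force: [0.3, -0.5, 0.8]
finger_force: 0.0
position: [0.5465, 0.1205, 0.1754]
contact_force: [-0.5, -0.4, -0.2]
finger_force: 0.0
wrist piston_edge 0.59 [321.8 227.3] pump y mm 21.7
wrist syringe 0.56 [324.  200.3] pump y mm 37.5
wrist gauge_mark 0.79 [327.7 127.3] pump y mm 77.3
top syringe 0.61 [215.7 236.4] pump y mm 37.1
top gauge_mark 0.86 [186.9 236.7] pump y mm 75.2
side pusher 0.69 [313.7 235.9] pump y mm -36.8
side plunger 0.61 [312.2 231.2] pump y mm -21.4
side piston_edge 0.67 [286.3 204.9] pump y mm 85.1
side syringe 0.95 [296.1 219.3] pump y mm 26.8
side gauge_mark 0.84 [284.7 207.4] pump y mm 76.5
13.1
```

View pics/c4.png

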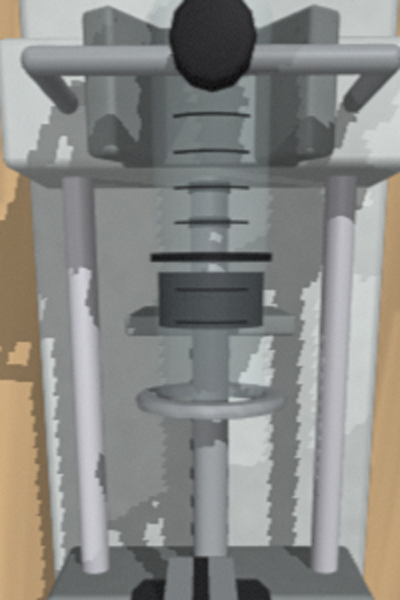

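The close view shows the mark at px row ≈128.5 and the piston's front edge at ≈136, about 4 mm short. I'll measure it at sub-pixel accuracy.

```bash
cat > e.py <<'E'
import sys
from h import *
im=bot.get_image("wrist").astype(float).mean(2) if len(sys.argv)<2 else cv2.imread(sys.argv[1]).astype(float).mean(2)
pr=np.median(im[110:170,302:315],axis=1); pr2=np.median(im[110:170,336:346],axis=1)
print(pr.round().astype(int)); print(pr2.round().astype(int))
a=np.radians(6); yh=np.array([-np.sin(a),np.cos(a),0])
for r in (128,136): print(r,[round(1000*onz("wrist",[325,r],z)@yh,2) for z in(.108,.122,.123)])
E
python3 e.py pics/wrist4.png
```

```text
[112  68 130 137 137 138 138 137 137 138 138 138 138 138 139 137  77  36
  31  30  59 122 138 140 140 134  84  69  67  69  70  69  71  69  54  57
  67  70  68  69  69  70  71  69  69  69  71  69  71  70  59  52  67  74
 110 120 118 117 137 139]
[105  80 149 156 154 155 155 154 155 154 154 154 155 151 143 135  70  35
  35  35  69 132 143 143 143 134  85  73  74  74  73  73  74  73  50  58
  73  74  73  73  73  73  74  74  73  74  72  74  74  73  58  51  70  80
 130 143 133 121 150 153]
128 [np.float64(134.74), np.float64(134.43), np.float64(134.4)]
136 [np.float64(130.57), np.float64(130.55), np.float64(130.55)]
```

3.7 mm remain, about 25 mm of rim. I'll roll about 18 mm, then look again.

```bash

python3 -m pendant '[[[-48,0,0],[0,0,0],-1],[[-96,0,0],[0,0,0],-1],[[-140,0,0],[0,0,0],-1],[[-140,13,0],[0,0,0],-1],[[-140,13,0],[0,0,0],-1]]' | egrep 'pos|force'
python3 -m pendant '[[[0,0,40],[0,0,0],-1],[[0,0,72],[0,0,0],-1],[[0,0,72],[0,0,0],-1],[[0,0,80],[0,0,0],-1],[[0,0,80],[0,0,0],-1]]' | egrep 'pos|force'
python3 -m pendant '[[[0,-6,0],[0,0,0],-1],[[0,-12,0],[0,0,0],-1],[[0,-18,0],[0,0,0],-1],[[0,-18,0],[0,0,0],-1]]' | egrep 'pos|force'
python3 -m pendant '[[[0,0,-40],[0,0,0],-1],[[0,5,-80],[0,0,0],-1],[[0,5,-80],[0,0,0],-1]]' | egrep 'pos|force'
python3 -m pendant '[[[48,0,0],[0,0,0],-1],[[96,0,0],[0,0,0],-1],[[140,0,0],[0,0,0],-1],[[140,0,0],[0,0,0],-1],[[140,0,0],[0,0,0],-1]]' | egrep 'pos|force'
python3 e.py
```

```text
position: [0.5765, -0.0188, 0.1773]
contact_force: [-0.6, -0.1, -0.0]
finger_force: 0.0
position: [0.5765, -0.0172, 0.0985]
contact_force: [0.4, 0.2, 0.3]
finger_force: 0.0
position: [0.5584, -0.0197, 0.0996]
contact_force: [0.3, 2.3, 6.5]
finger_force: 3.5
position: [0.5656, -0.0199, 0.1842]
contact_force: [0.1, -0.4, 1.1]
finger_force: 0.0
position: [0.5469, 0.1204, 0.1764]
contact_force: [-0.5, -0.7, -0.6]
finger_force: 0.0
[103  69 133 139 138 139 139 138 136 138 138 138 137 138 139 134  68  35
  31  35  59  69  69  69  68  70  69  72  69  71  71  71  71  69  50  63
  69  69  69  69  70  73  71  71  72  73  71  70  89 118  75  86 119 122
 121 121 118 124 138 140]
[104  81 150 156 155 155 155 155 155 154 153 154 150 149 141 130  65  35
  33  38  60  68  67  70  71  73  73  72  72  73  73  74  73  69  48  65
  73  72  74  72  73  73  72  73  73  73  71  74 109 135  76 116 144 144
 144 142 125 132 150 152]
128 [np.float64(134.35), np.float64(134.05), np.float64(134.03)]
136 [np.float64(130.2), np.float64(130.19), np.float64(130.19)]
```

The front edge now meets the near side of the 2 mm ring, so about 1.0 mm is left. A final 6.5 mm of rim will do it.

```bash

python3 -m pendant '[[[-48,0,0],[0,0,0],-1],[[-96,0,0],[0,0,0],-1],[[-140,0,0],[0,0,0],-1],[[-140,3,0],[0,0,0],-1],[[-140,3,0],[0,0,0],-1]]' | egrep 'pos|force'
python3 -m pendant '[[[0,0,40],[0,0,0],-1],[[0,0,70],[0,0,0],-1],[[0,0,74],[0,0,0],-1],[[0,0,74],[0,0,0],-1],[[0,0,80],[0,0,0],-1]]' | egrep 'pos|force'
python3 -m pendant '[[[0,0,0],[0,0,0],-1],[[0,-3,0],[0,0,0],-1],[[0,-6.5,0],[0,0,0],-1],[[0,-6.5,0],[0,0,0],-1]]' | egrep 'pos|force'
python3 -m pendant '[[[0,0,-40],[0,0,0],-1],[[0,4,-80],[0,0,0],-1],[[0,4,-80],[0,0,0],-1]]' | egrep 'pos|force'
python3 -m pendant '[[[48,0,0],[0,0,0],-1],[[96,0,0],[0,0,0],-1],[[140,0,0],[0,0,0],-1],[[140,0,0],[0,0,0],-1],[[140,0,0],[0,0,0],-1]]' | egrep 'pos|force'
python3 e.py; python3 -c "
from h import *
w=snap('wrist','w5.png')[:,:,::-1]; cv2.imwrite('pics/c5.png',cv2.resize(np.ascontiguousarray(w[90:240,240:410]),(680,600),interpolation=2))"
```

```text
position: [0.5654, -0.0211, 0.1768]
contact_force: [-0.7, -0.5, -0.6]
finger_force: 0.0
position: [0.5668, -0.0186, 0.0991]
contact_force: [-5.1, 2.1, 30.1]
finger_force: 16.5
position: [0.5608, -0.0194, 0.0997]
contact_force: [1.9, 1.9, 6.4]
finger_force: 3.4
position: [0.5666, -0.0197, 0.1842]
contact_force: [0.2, 0.0, 1.2]
finger_force: 0.0
position: [0.5477, 0.1206, 0.1763]
contact_force: [1.1, -0.7, 0.2]
finger_force: 0.0
[126  65 115 137 139 139 139 138 139 137 139 138 138 140 139 138  85  42
  33  35  51  69  71  71  70  69  73  73  71  72  72  72  72  72  54  54
  71  73  70  71  73  74  72  73  72  73  73  93 115 121  91  69 118 122
 121 120 120 121 138 141]
[143  93 138 153 155 154 154 154 153 154 153 149 144 140 140 139  80  39
  33  34  49  65  67  69  70  70  71  71  72  72  71  72  71  70  60  61
  70  72  71  70  72  71  72  72  71  70  77 123 147 148 116 121 142 145
 143 141 131 124 148 151]
128 [np.float64(134.47), np.float64(134.17), np.float64(134.15)]
136 [np.float64(130.32), np.float64(130.31), np.float64(130.31)]
```

View pics/c5.png

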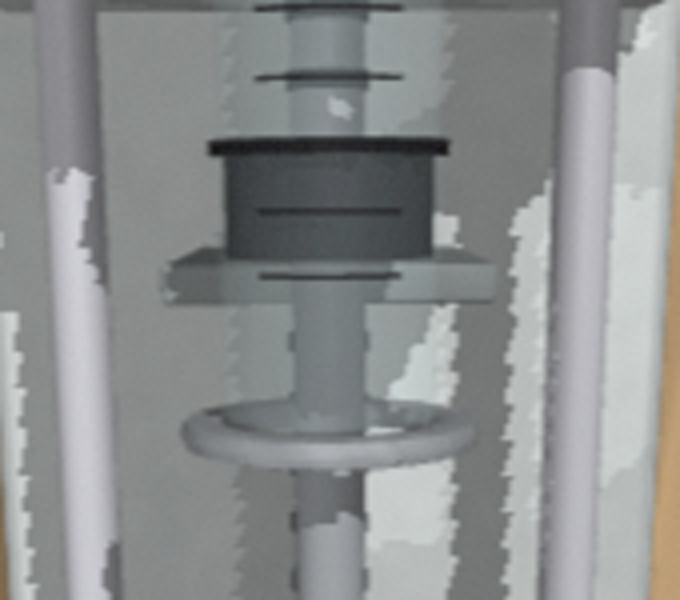

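The front edge is now under the ring. By the rear edge's travel it is about 0.3–0.4 mm short of the ring's middle. I'll do one gentle nudge and come down more slowly.

```bash

python3 -m pendant '[[[-48,0,0],[0,0,0],-1],[[-96,0,0],[0,0,0],-1],[[-140,0,0],[0,0,0],-1],[[-140,0,0],[0,0,0],-1],[[-140,0,0],[0,0,0],-1]]' | egrep 'pos|force'
python3 -m pendant '[[[0,0,40],[0,0,0],-1],[[0,0,70],[0,0,0],-1],[[0,0,74],[0,0,0],-1],[[0,0,74],[0,0,0],-1],[[0,0,76],[0,0,0],-1]]' | egrep 'pos|force'
python3 -m pendant '[[[0,0,1],[0,0,0],-1],[[0,0,2],[0,0,0],-1],[[0,0,3],[0,0,0],-1],[[0,0,4],[0,0,0],-1],[[0,0,4],[0,0,0],-1]]' | egrep 'pos|force'
python3 -m pendant '[[[0,-1,0],[0,0,0],-1],[[0,-2.5,0],[0,0,0],-1],[[0,-2.5,0],[0,0,0],-1],[[0,-2.5,0],[0,0,0],-1]]' | egrep 'pos|force'
python3 -m pendant '[[[0,0,-40],[0,0,0],-1],[[0,2.5,-80],[0,0,0],-1],[[0,2.5,-80],[0,0,0],-1]]' | egrep 'pos|force'
python3 -m pendant '[[[48,0,0],[0,0,0],-1],[[96,0,0],[0,0,0],-1],[[140,0,0],[0,0,0],-1],[[140,0,0],[0,0,0],-1],[[140,0,0],[0,0,0],-1]]' | egrep 'pos|force'
python3 e.py; python3 -c "
from h import *
print(bot.get_obs()['time_s'])
a=np.radians(6); yh=np.array([-np.sin(a),np.cos(a),0])
print([round(1000*onz('wrist',[325,r],.118)@yh,2) for r in (126,127,128,129,135.64,156,157,163.6)])"
```

```text
position: [0.5629, -0.0213, 0.1769]
contact_force: [-0.9, 0.7, -0.0]
finger_force: 0.0
position: [0.564, -0.0188, 0.1025]
contact_force: [-0.6, 0.6, -0.1]
finger_force: 0.0
position: [0.5646, -0.0191, 0.0996]
contact_force: [-1.5, 0.9, 7.8]
finger_force: 3.8
position: [0.563, -0.0193, 0.0998]
contact_force: [2.2, 2.2, 5.4]
finger_force: 2.8
position: [0.5673, -0.0197, 0.1847]
contact_force: [0.6, -0.4, 1.5]
finger_force: 0.0
position: [0.5482, 0.1207, 0.1768]
contact_force: [0.2, 0.3, -0.6]
finger_force: 0.0
[133  68  98 135 138 138 137 140 138 138 138 139 138 138 140 138  92  45
  33  36  47  69  72  71  70  72  75  73  73  72  74  74  75  74  57  51
  72  73  72  72  74  73  74  74  73  74  74  96 116 120  92  65 117 122
 121 121 119 119 138 140]
[149 138 143 152 153 154 153 153 153 152 152 143 140 139 140 138  89  44
  31  33  48  65  66  66  69  71  70  70  70  71  70  70  70  69  63  65
  70  71  70  71  70  71  70  70  68  70  84 123 146 147 143 141 144 144
 143 143 132 123 148 150]
128 [np.float64(134.51), np.float64(134.21), np.float64(134.19)]
136 [np.float64(130.35), np.float64(130.34), np.float64(130.34)]
20.4
[np.float64(135.28), np.float64(134.79), np.float64(134.29), np.float64(133.8), np.float64(130.52), np.float64(120.27), np.float64(119.76), np.float64(116.36)]
```

```bash
python3 -c "
from cell import bot
print(bot.finish_job())"
```

```text
the job is handed in; nothing more can be done
None
```

I rolled the wheel until the piston's front edge measured about 0.2 mm short of the middle of the thick mark, then lifted the finger clear and handed the job in at about 20 s; one touchdown on the wheel peaked at 30 N, above the 5 to 15 N rolling range but under the 40 N limit.

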